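# Set the slicer dial to the red rib

## Task

Set the vegetable slicer to its sandwich thickness: with a fingertip, flick the edge of the ribbed dial on its side towards the slicer's handle end until the red rib has clicked in at the very top, beside the white pointer. Do it gently: do not pinch or force the dial, do not lift or shift the slicer, and leave everything else on the counter where it is.

Things in the scene. Friction and masses are not known exactly. Their poses are not given: they have to be found in the camera images.
- slicer: Vegetable slicer (mandoline), 2 to 3 kg, loose on rubber feet, slides if pushed hard: black rails, steel plates, 126 mm wide, 410 mm long with its green loop handle. Origin on the counter under mid-deck; z up; x runs along it from the high handle end (-x, nearer the robot, handle 175 mm high) down to the low end (+x, 60 mm high); the dial is on its -y side.
- dial_axle (a point): Middle of the thickness dial on its axle, with the slicer's axes; 100 mm above the counter, 81 mm to -y of mid-slicer. It turns about y: grey drum, radius 28 mm, 20 mm wide along y, ten 7 mm round ribs across its edge, 36 deg apart, tops 33 mm from the axle; one red, nine black. At rest one rib is on top. The rail is 8 mm inward, its top 14 mm above the axle; all else around is free.
- dial (a joint): Dial angle, rad; grows as the dial's top moves to the handle end (slicer -x). Rests at clicks 0, 0.628, 1.257 ... 5.027 (36 deg each; end stops just beyond). Red rib on top at 3.770. Starts resting at 1.257, 1.885 or 2.513: four, three or two clicks to go. A click takes about 2 N along the rim; past half way it springs into the next rest, before that it springs back; it does not coast on.
- red_rib (a point): Outermost line of the red rib, 33 mm from the axle, in the middle of the dial's width. At the start it is on the side of the low end (slicer +x), 72 to 144 deg down from the top.
- pointer (a point): Top of the white pointer, a 6 mm wide nib fixed on the slicer's rail 6.5 mm behind the dial's inner face, straight above the axle, its top 28 mm above the axle.
- guard: Green hand guard of the slicer, round, 98 mm across, 58 mm high, standing loose 90 mm or more from the slicer's middle on the side away from the dial. Origin at the middle of its underside. Not to be moved.
- onion: Red onion, 76 mm across, about 75 mm high, loose on the counter on the dial's side, 60 mm or more from the dial. Origin at the middle of its underside. Not to be moved.
- tomato: Tomato, 74 mm across, about 65 mm high, loose on the counter on the dial's side, 60 mm or more from the dial. Origin at the middle of its underside. Not to be moved.
- roll0: Long bread roll, 190 x 70 x 50 mm, lying on the aluminium sheet pan at the left. Origin at the middle of its underside. Not to be moved.
- roll1: Second long bread roll, 190 x 70 x 50 mm, on the same pan. Origin at the middle of its underside. Not to be moved.
- bowl: Glass mixing bowl, 270 mm across, 110 mm high, on the right. Origin at the middle of its underside. Not to be moved.
- squeeze: Red squeeze bottle with white nozzle, 58 mm across, 190 mm high, standing off to one side of the slicer. Origin at the middle of its underside. Not to be moved.
- shaker: Steel shaker, 68 mm across, 110 mm high, standing off to one side of the slicer. Origin at the middle of its underside. Not to be moved.

How it is judged:
By the outcome, as a careful person would: the job done as asked, in the order asked, and still so for the second after the job is handed in, with the robot touching nothing.
It also fails if it takes over 48 s, if anything falls off the work surface, if the arm or the gripper's body presses on something with over 40 N, if the wrist force passes 120 N, or if a joint passes its speed limit or range.

## Robot

A 7-joint arm with a two-finger parallel gripper is mounted at the origin on the work surface. World frame = base frame: x ahead of the robot, y to its left, z up, the work surface at z = 0. Lengths are in m, angles in degrees, forces in N, time in s.
With the tool pointing down it reaches from about 0.425 to 0.875 m from the base axis. Payload 4.7 kg.
Tool frame: the origin (TCP) lies between the finger pads; the fingertips stand 8 mm ahead of it and the grasp point (between the pads) lies 11 mm behind it; z points along the fingers, y is the line along which they close (so a half turn about z gives the same grasp; the last joint's range is limited). The gripper opens to 87 mm and grips with 3 to 60 N. Pads are 19 mm wide; open, the fingers measure 117 mm over their backs; the gripper's body (75 mm by 190 mm) begins 51 mm behind the grasp point.
Start: joints at [-70.525, 18.392, -4.016, 83.108, 1.295, 78.541, -3.26], TCP at [0.208, 0.616, 0.231] pointing down, gripper open.
Joint ranges: [-163.93, 163.93], [-17.29, 119.83], [-79.2, 71.16], [3.27, 140.29], [-89.18, 269.18], [5.43, 117.66], [-154.24, 154.24]. Speed limits (degrees/s): [147.25, 147.25, 180, 180, 180, 180, 180].

## Interface

Orientations are given as [roll, pitch, yaw] about the fixed x, y, z axes, in that order (R = Rz(yaw) Ry(pitch) Rx(roll)).
In Python, from cell import env, viewer gives the robot as it stands. The module is installed in compiled form; this text tells all that it offers.
- The arm moves only by the tool arm_command, never from a script. Its argument "series" is a list of rows, each a list of 2 entries, a list of its own where there are three numbers: the shift along the tool's x, y, z in mm, then the turn about the tool's z in rad. A call has exactly 5 rows; each row is the pose to reach, as a shift and turn from the pose commanded when the call began, along the tool's axes at that moment; what a row does not reach only later rows make up. A row lasts 1/10 s, in which the tool goes at most 50 mm and 8.59 degrees, less where a joint would pass 70% of its speed; a pose out of reach is approached as far as the arm can. A call with a gripper value outside its range is refused whole. "grip" is the gripper command: -1 is fully open, 1 is shut, values between are in proportion, set as the call begins (left out, the last holds). The fingers move at their own pace and stop on an object; "grip_force" is the grip in N (left out, the last holds). Time passes only in rows, so rows that repeat a pose let the fingers close, or fill a call up. It gives the time, the measured TCP pose, the force, the opening and the grip force at its end, in the units of the state.
- env.get_obs(): the state, without advancing time (a new reading comes with each control period).
- viewer.read_camera(name): name is "scene" or "top" or "wrist"; returns (picture, depth): 420x560x3 uint8, blue, green, red; 420x560 float32, m along the optical axis (not along the pixel's ray), 0 where there is no reading.
- viewer.calibration(name): a dict with "K" (3x3 intrinsics, pixels), "dist" ([k1, k2, p1, p2, k3] as OpenCV has them; the pictures are not rectified), "T" (4x4, takes a point from camera to world coordinates); the wrist camera has in their place "hand_eye" (4x4, takes a point from camera to tool coordinates, whose origin is the TCP and whose axes are the flange's). Camera axes: x right, y up, looking along -z (the intrinsics and any distortion apply to the point x, -y, -z); pixel columns grow to the right and rows downward; lengths in m; the calibration is good to about 2 mm. A picture is of the moment at which its call begins: read the wrist's pose just before it. calibration takes no time and is no camera call.
- env.sign_off(): hands the job in; it is judged then, once.
The state is a dict: "time_s": time; "qpos": joint angles; "joint_velocities": joint speeds; "effort": joint torques, N m; "tool_pos": TCP position; "tool_rot": TCP orientation; "force": force on the tool from outside, world axes, zero at the start; "wrist_torque": the same for the moment, N m; "grip_width": finger opening in m; "grasp_force": force on a finger pad.
Only numpy, scipy, OpenCV 4.12 (cv2) and the standard library are available. Lean on these libraries where they do the work, as an engineer would, in place of code of your own. Each camera call takes 0.05 s, during which the arm holds its last target. There are 200 camera calls.

## Working session

There is one attempt and no reset: what is moved stays moved. The work goes in short steps, Python scripts to look and compute and a tool call to move; the robot and the scene stay as the last step left them, time stands still between calls to the robot, and variables do not carry over. Pictures are saved under pics/ and viewed, at most 10 in all, crops included, and the job is handed in when it is done.

Besides the shell and the picture viewer there is one more tool, called after "Request:" as a command line: name --argument value ..., lists and objects as JSON in quotes. arm_command: Moves the arm, as the interface text tells. Its arguments: {"type":"object","properties":{"series":{"type":"array"},"grip":{"type":"number"},"grip_force":{"type":"number"}},"required":["series"]}

```bash
mkdir -p pics
python3 - <<'E'
from cell import env, viewer
import cv2, numpy as np
o=env.get_obs(); print(o['time_s'],o['tool_pos'],o['tool_rot'],o['force'],o['grip_width'])
for n in ('scene','top'):
    p,d=viewer.read_camera(n); cv2.imwrite(f'pics/{n}0.png',p); np.savez(f'{n}0.npz',p=p,d=d)
    c=viewer.calibration(n); print(n,c)
print(viewer.calibration('wrist'))
E
```

```text
0.0 [0.207883   0.61528286 0.22944849] [-1.79888204e+02  6.26196119e-03  1.61337455e+02] [ 0.01475681 -0.51224147  0.17056643] 0.08687368567798472
scene {'K': array([[460.46553816,   0.        , 277.82112225],
       [  0.        , 460.46553816, 201.34945699],
       [  0.        ,   0.        ,   1.        ]]), 'dist': array([-0.1526201,  0.       ,  0.       ,  0.       ,  0.       ]), 'T': array([[ 0.07712746, -0.78418296,  0.61571783,  1.46147154],
       [ 0.99701833,  0.05916917, -0.04953248, -0.02929359],
       [ 0.00241101,  0.61770227,  0.78640835,  1.20686952],
       [ 0.        ,  0.        ,  0.        ,  1.        ]])}
top {'K': array([[426.43172057,   0.        , 282.03832788],
       [  0.        , 426.43172057, 200.20756465],
       [  0.        ,   0.        ,   1.        ]]), 'dist': array([-0.08910426,  0.        ,  0.        ,  0.        ,  0.        ]), 'T': array([[-2.43318550e-02,  9.81579562e-01, -1.89498087e-01,
         2.87347573e-01],
       [-9.99703604e-01, -2.40453428e-02,  3.81125807e-03,
         3.54968075e-02],
       [-8.15493446e-04,  1.89534656e-01,  9.81873693e-01,
         1.75236445e+00],
       [ 0.00000000e+00,  0.00000000e+00,  0.00000000e+00,
         1.00000000e+00]])}
{'K': array([[314.12558447,   0.        , 287.88536923],
       [  0.        , 314.12558447, 212.2822854 ],
       [  0.        ,   0.        ,   1.        ]]), 'dist': array([0.01261217, 0.        , 0.        , 0.        , 0.        ]), 'hand_eye': array([[ 1.75924824e-05,  9.70133334e-01,  2.42572285e-01,
         6.62051470e-02],
       [ 9.99999941e-01,  6.62006314e-05, -3.37284701e-04,
         1.13335893e-03],
       [-3.43269570e-04,  2.42572276e-01, -9.70133276e-01,
        -1.54722617e-01],
       [ 0.00000000e+00,  0.00000000e+00,  0.00000000e+00,
         1.00000000e+00]])}
```

View pics/scene0.png

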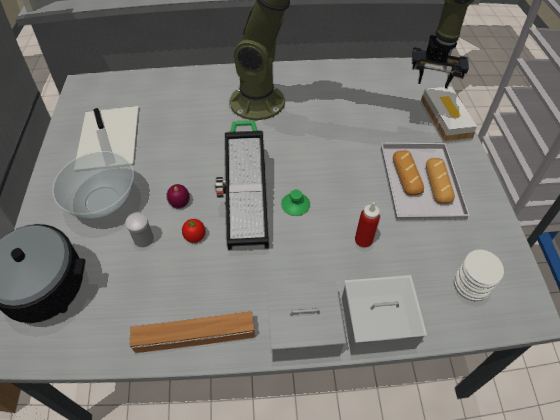

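View pics/top0.png

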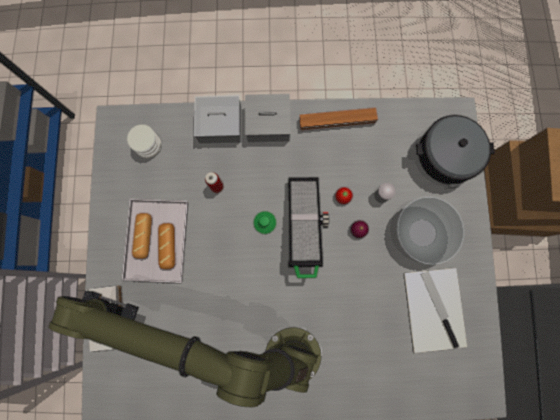

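```bash
cat > h.py <<'E'
import cv2, numpy as np
from cell import env, viewer
from scipy.spatial.transform import Rotation as R
def cloud(n,p,d,T=None):
    c=viewer.calibration(n); T=c['T'] if T is None else T
    v,u=np.mgrid[:420,:560]; uv=np.stack([u,v],-1).reshape(-1,1,2).astype(np.float64)
    q=cv2.undistortPoints(uv,c['K'],c['dist']).reshape(420,560,2)
    P=np.stack([q[...,0]*d,-q[...,1]*d,-d],-1)
    return P@T[:3,:3].T+T[:3,3]
def proj(n,X,T=None):
    c=viewer.calibration(n); T=c['T'] if T is None else T
    P=(np.atleast_2d(X)-T[:3,3])@T[:3,:3]
    return cv2.projectPoints(P*[1,-1,-1],np.zeros(3),np.zeros(3),c['K'],c['dist'])[0].reshape(-1,2)
def wristT(o):
    T=np.eye(4);T[:3,:3]=R.from_euler('xyz',o['tool_rot'],degrees=True).as_matrix();T[:3,3]=o['tool_pos']
    return T@viewer.calibration('wrist')['hand_eye']
E
python3 - <<'E'
from h import *
C={}
for n,(u0,u1,v0,v1) in dict(scene=(205,275,115,250),top=(280,335,170,285)).items():
    f=np.load(n+'0.npz'); C[n]=X=cloud(n,f['p'],f['d'])
    S=X[v0:v1,u0:u1].reshape(-1,3); B=f['p'][v0:v1,u0:u1].reshape(-1,3).astype(int)
    m=(S[:,2]>.045)&(S[:,2]<.2)&(S[:,0]>.3)&~((B[:,1]>B[:,2]+30))
    r=cv2.minAreaRect((S[m][:,:2]*1000).astype(np.float32)); print(n,m.sum(),r)
    cv2.imwrite(f'pics/{n}crop.png',cv2.resize(f['p'][v0:v1,u0:u1],None,fx=5,fy=5,interpolation=cv2.INTER_CUBIC) if n=='top' else cv2.resize(f['p'][165:210,190:260],None,fx=10,fy=10,interpolation=cv2.INTER_CUBIC))
    for nm,b in dict(scene=dict(dial=(214,226,176,198),onion=(165,190,180,210),tom=(182,206,217,243)),top=dict(dial=(321,331,208,230),onion=(350,370,218,240),tom=(335,354,185,206)))[n].items():
        Q=X[b[2]:b[3],b[0]:b[1]].reshape(-1,3); Q=Q[Q[:,2]>(.03)]
        print(nm,len(Q),Q.min(0).round(3),Q.max(0).round(3),np.median(Q,0).round(3))
np.set_printoptions(linewidth=250)
print((C['scene'][176:198,210:230,2]*1000).astype(int))
E
```

```text
scene 4734 ((507.37109375, -71.94076538085938), (154.50083923339844, 412.76861572265625), 89.07671356201172)
dial 193 [ 0.497 -0.15   0.074] [ 1.461 -0.029  1.207] [ 0.543 -0.134  0.119]
onion 400 [ 0.466 -0.321  0.03 ] [ 1.461 -0.029  1.207] [ 0.51  -0.279  0.058]
tom 418 [ 0.608 -0.26   0.03 ] [ 1.461 -0.029  1.207] [ 0.65  -0.222  0.056]
top 2969 ((506.92596435546875, -71.66107940673828), (152.5585174560547, 407.01849365234375), 88.2120361328125)
dial 117 [ 0.492 -0.149  0.089] [ 0.555 -0.119  0.141] [ 0.52  -0.133  0.119]
onion 271 [ 0.287 -0.317  0.031] [0.528 0.035 1.752] [ 0.488 -0.276  0.059]
tom 241 [ 0.287 -0.259  0.031] [0.668 0.035 1.752] [ 0.629 -0.221  0.056]
[[   0    1    1    3   -4    9    3    1    1    5   -1    3    0    0   -1  121  120  122  120  115]
 [   5   -3   -2   -3    2    5  131  126  127  127  129  132    0    2    4  125  123  122  122  109]
 [   1    4    2   -1    4    2  129  128  127  127  126  128  111    0    2  119  121  123  118  113]
 [   1 1206    3    2    1    1    3  125  125  130  126  129  110   -1   -2  120  120  119  115  111]
 [   0
[... 1148 characters left out ...]
    1    0  115  109  111  114  115  112  101  103  106  107  107  111  106  103]
 [  -3    2    0   -1    4    3  114  108  114  115  110  112  103  104  104  107  109  103  101  103]
 [   2    0    0    4    3   -1  109  111  114  114  108  110  105   95   95  104  107  105  104  103]
 [   5    0    0    1    1    2  103  104  102  100  103   97   93    0    0  102  106  104  101  102]
 [  -1    2    0    6    2    0   94   99   96   96   94   98   95    0    1  102  105  107  101   97]
 [  -1    4    5   -2   -1    0   97   90   92   94   98   96   95    0    1  103  102  101  103   96]
 [   1   -2    4   -2    3   -2   87   93   75 1206   75   74   77    3    0  102   99  102  100   97]]
```

View pics/scenecrop.png

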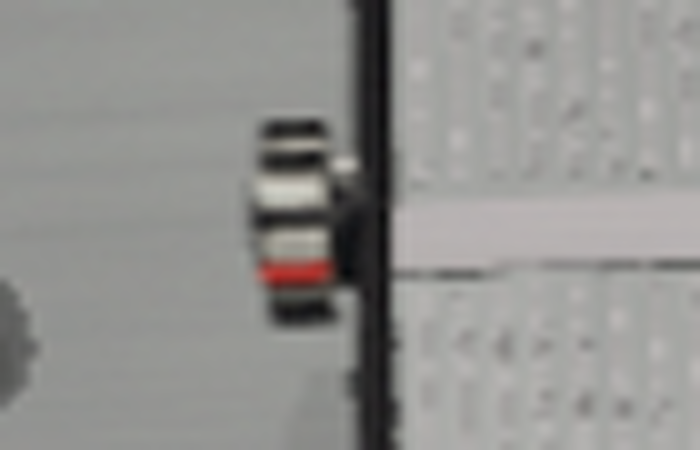

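Run:
```python
from h import *
from scipy.optimize import least_squares
rows=[128,160,217,272,312]; v=np.array([165+(y+.5)/10-.5 for y in rows])
# angle from top toward +x
for k in (2,3,4):   # red is k*36 deg down
    a=np.deg2rad(36*(np.arange(5)-3+k))
    def f(p):
        X=np.stack([p[0]+.033*np.sin(a),np.full(5,-.139),p[1]+.033*np.cos(a)],-1); return proj('scene',X)[:,1]-v
    r=least_squares(f,[.52,.1],x_scale=[.01,.01]); print(k,r.x,r.fun.round(2))
    print(proj('scene',[[r.x[0],-.139+y,.128] for y in(-.01,.01,.0165)]))
# slicer edges yaw from top and scene; dial faces
for n,(u0,u1,v0,v1) in dict(scene=(222,275,140,245),top=(285,323,180,265)).items():
    q=np.load(n+'0.npz');X=cloud(n,q['p'],q['d'])[v0:v1,u0:u1].reshape(-1,3)
    X=X[(X[:,2]>.06)&(X[:,2]<.2)]
    for s in (1,-1):
        e=[]
        for x in np.arange(.36,.66,.01):
            if s<0 and abs(x-.52)<.06: continue
            b=X[abs(X[:,0]-x)<.006,1]
            if len(b)>5: e.append((x,s*np.percentile(s*b,98)))
        e=np.array(e); P=np.polyfit(e[:,0],e[:,1],1); print(n,s,np.rad2deg(np.arctan(P[0])),np.polyval(P,.51),np.std(e[:,1]-np.polyval(P,e[:,0])))
```

```text
2 [ 0.43304406 -0.00691613] [ 0.09 -0.04 -0.17  0.17 -0.05]
[[215.27537711 160.02774724]
 [221.48048728 159.66633342]
 [223.49741215 159.5494128 ]]
3 [0.51003733 0.10424276] [-1.48  1.39  2.1   0.77 -2.86]
[[215.05383607 178.02194661]
 [221.4697251  177.64518902]
 [223.55519428 177.52308019]]
4 [0.6474967  0.28094864] [ 0.44  4.86  4.14 -0.89 -8.9 ]
[[214.70517603 213.37534252]
 [221.52574707 212.96944386]
 [223.74283826 212.83737966]]
scene 1 -0.043263852050365585 0.0012829851674464265 0.0034275992513494048
scene -1 -1.7604047527648925 -0.11621937643617 0.002219682685714571
top 1 -1.2206034161087802 0.00304337077380506 0.0013235918387382
top -1 -1.6943918932358306 -0.11637624226949689 0.0010919706539111625
```

Run:
```python
from h import *
from scipy.optimize import least_squares
rows=[128,160,217,272,312]; v=np.array([165+(y+.5)/10-.5 for y in rows])
for rr in (.0275,.0295):
  for k in (2,3):
    a=np.deg2rad(36*(np.arange(5)-3+k))
    f=lambda p:proj('scene',np.stack([p[0]+rr*np.sin(a),np.full(5,-.139),.1+rr*np.cos(a)],-1))[:,1]-v
    r=least_squares(f,[.52],x_scale=.01); print(rr,k,r.x,r.fun.round(2))
for n,(u0,u1,v0,v1) in dict(scene=(222,275,115,245),top=(285,323,180,285)).items():
    q=np.load(n+'0.npz');X=cloud(n,q['p'],q['d'])[v0:v1,u0:u1].reshape(-1,3)
    for x in np.arange(.3,.68,.03):
        b=X[(abs(X[:,0]-x)<.006)&(X[:,1]<-.1)&(X[:,1]>-.118)&(X[:,2]<.25),2]
        print(n,round(x,2),len(b),np.percentile(b,[50,95]).round(3) if len(b) else '')
```

```text
0.0275 2 [0.52276316] [ 0.87  0.48 -0.14 -0.31 -0.86]
0.0275 3 [0.50889269] [ 0.31  2.14  1.75 -0.28 -3.96]
0.0295 2 [0.52286083] [ 0.27  0.08 -0.16  0.06 -0.24]
0.0295 3 [0.50800945] [-0.32  1.88  1.87  0.09 -3.57]
scene 0.3 0 
scene 0.33 0 
scene 0.36 23 [0.166 0.171]
scene 0.39 16 [0.155 0.159]
scene 0.42 24 [0.143 0.152]
scene 0.45 21 [0.134 0.141]
scene 0.48 21 [0.125 0.134]
scene 0.51 24 [0.115 0.123]
scene 0.54 23 [0.108 0.113]
scene 0.57 23 [0.098 0.104]
scene 0.6 23 [0.085 0.094]
scene 0.63 21 [0.078 0.085]
scene 0.66 24 [0.068 0.076]
top 0.3 15 [0.002 0.007]
top 0.33 7 [-0.004  0.004]
top 0.36 12 [0.163 0.171]
top 0.39 15 [0.152 0.156]
top 0.42 12 [0.144 0.15 ]
top 0.45 15 [0.133 0.141]
top 0.48 11 [0.124 0.129]
top 0.51 16 [0.112 0.12 ]
top 0.54 19 [0.105 0.112]
top 0.57 14 [0.097 0.103]
top 0.6 15 [0.086 0.092]
top 0.63 11 [0.075 0.082]
top 0.66 14 [0.066 0.075]
```

Request:
arm_command --series '[[[-50, -30, -20], 0.14], [[-90, -55, -40], 0.28], [[-130, -80, -60], 0.42], [[-170, -105, -60], 0.56], [[-210, -130, -60], 0.7]]'

```text
time_s: 0.6
tool_pos: [0.3618, 0.43, 0.2915]
tool_rot: [179.9, -0.1, 120.9]
force: [0.6, 0.2, -0.1]
grip_width: 0.0868
grasp_force: 0.0
```

Request:
arm_command --series '[[[-48, -5, 0], 0.14], [[-97, -10, 0], 0.28], [[-145, -16, 0], 0.42], [[-193, -21, 0], 0.56], [[-240, -27, 0], 0.57]]'

```text
time_s: 1.1
tool_pos: [0.4624, 0.2099, 0.2902]
tool_rot: [-180.0, -0.0, 88.4]
force: [0.1, -0.6, 1.2]
grip_width: 0.0872
grasp_force: 0.0
```

Run:
```python
from h import *
o=env.get_obs(); print(o['tool_pos'],o['tool_rot'],o['qpos'])
M=R.from_euler('xyz',o['tool_rot'],degrees=True).as_matrix()
print(M.T@(np.array([.525,-.146,.26])-o['tool_pos'])*1000)
```

```text
[0.46236975 0.20992141 0.29020587] [-1.79993254e+02 -6.89139835e-03  8.83729629e+01] [-47.12640338  -0.90664009  19.58097144  98.27732312   0.29702072
  82.57952251 -29.21310742]
[-354.00325717   72.71434207   30.15473202]
```

Request:
arm_command --series '[[[-45, 9, 0], 0], [[-92, 19, 0], 0], [[-140, 29, 0], 0], [[-188, 38, 0], 0], [[-236, 48, 0], 0]]'

```text
time_s: 1.6
tool_pos: [0.5038, -0.027, 0.2903]
tool_rot: [180.0, -0.0, 88.6]
force: [0.9, 0.5, 0.0]
grip_width: 0.087
grasp_force: 0.0
```

Request:
arm_command --series '[[[-45, 9, 10], 0], [[-85, 18, 20], 0], [[-118, 25, 30], 0], [[-118, 25, 30], 0], [[-118, 25, 30], 0]]'

```text
time_s: 2.1
tool_pos: [0.5256, -0.1441, 0.2598]
tool_rot: [-179.9, -0.0, 88.5]
force: [-0.8, 0.3, -0.8]
grip_width: 0.0871
grasp_force: 0.0
```

Run:
```python
from h import *
o=env.get_obs(); print(o['time_s'],o['tool_pos'],o['tool_rot'],o['force'],o['qpos'])
p,d=viewer.read_camera('wrist'); np.savez('w1.npz',p=p,d=d)
T=wristT(o); pts=[[.5229,-.139,.133],[.5229,-.1225,.128],[.5229+.033*np.sin(1.2566),-.139,.1+.033*np.cos(1.2566)]]
uv=proj('wrist',pts,T); print(uv)
for q in uv: cv2.circle(p,tuple(int(round(c)) for c in q),3,(255,0,255),1)
cv2.imwrite('pics/w1.png',p)
```

```text
2.1 [ 0.52561267 -0.14411633  0.25981783] [-1.79918835e+02 -9.26485794e-03  8.84542358e+01] [-0.81316108  0.29208121 -0.84004686] [-26.62522647   5.11221993  42.02168944  96.9509884   -3.46925929
  79.34696484  14.38408412]
[[284.92164703 203.53259465]
 [284.45935742 184.84937236]
 [316.97120083 197.72450429]]
```

View pics/w1.png

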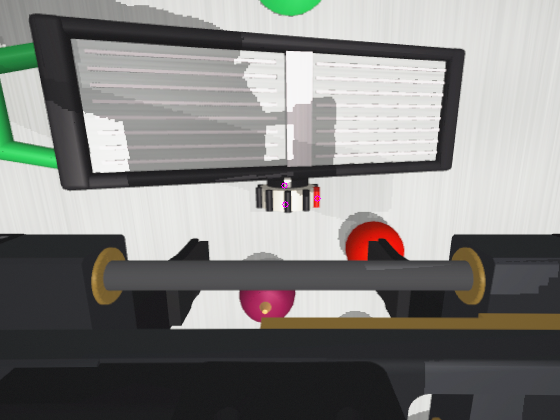

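Run:
```python
from h import *
from scipy.optimize import least_squares
q=np.load('w1.npz');p=q['p']
c=p[165:225,240:340].copy(); cv2.imwrite('pics/w1c.png',cv2.resize(c,None,fx=8,fy=8,interpolation=cv2.INTER_NEAREST))
g=p[192:206,250:330].astype(int).mean(0); print([(250+i,int(x.mean()),int(x[2]-x[0])) for i,x in enumerate(g)])
```

```text
[(250, 219, 2), (251, 220, 2), (252, 220, 2), (253, 220, 2), (254, 220, 2), (255, 179, 2), (256, 96, 0), (257, 45, -1), (258, 61, 0), (259, 82, 0), (260, 69, 0), (261, 67, 2), (262, 142, 14), (263, 176, 18), (264, 168, 17), (265, 113, 10), (266, 53, 1), (267, 46, -1), (268, 65, 0), (269, 82, 1), (270, 67, 0), (271, 47, 0), (272, 91, 6), (273, 203, 21), (274, 230, 13), (275, 231, 13), (276, 233, 12), (277, 234, 11), (278, 236, 11), (279, 237, 9), (280, 239, 8), (281, 241, 7), (282, 242, 5), (283, 220, 15), (284, 119, 10), (285, 42, 0), (286, 49, 0), (287, 81, 1), (288, 79, 1), (289, 56, 0), (290, 44, -1), (291, 210, 17), (292, 244, 3), (293, 246, 2), (294, 245, 2), (295, 245, 3), (296, 243, 4), (297, 238, 6), (298, 234, 8), (299, 228, 10), (300, 221, 10), (301, 224, 11), (302, 166, 17), (303, 37, -1), (304, 41, -1), (305, 51, 0), (306, 68, 0), (307, 60, 0), (308, 44, -1), (309, 112, 9), (310, 199, 21), (311, 218, 16), (312, 212, 18), (313, 167, 74), (314, 102, 186), (315, 103, 208), (316, 125, 186), (317, 117, 196), (318, 97, 216), (319, 156, 93), (320, 204, 15), (321, 218, 2), (322, 218, 2), (323, 219, 2), (324, 218, 2), (325, 216, 2), (326, 217, 1), (327, 219, 1), (328, 216, 1), (329, 215, 2)]
```

View pics/w1c.png

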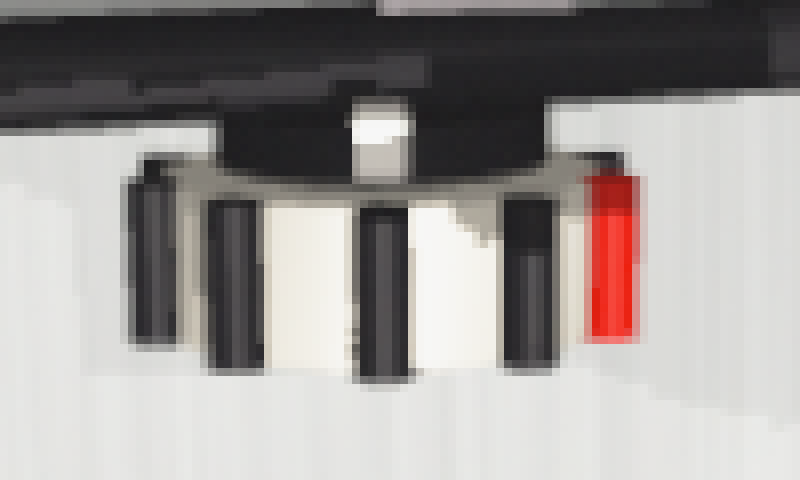

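Run:
```python
from h import *
from scipy.optimize import least_squares
u=np.array([258.6,268.8,287.5,305.8,316.2]); a=np.deg2rad(36*np.arange(-2,3))
o=env.get_obs(); T=wristT(o)
def f(p,z=.1):
    Q=proj('wrist',np.stack([p[0]+.0295*np.sin(a),np.full(5,p[1]),z+.0295*np.cos(a)],-1),T); return np.r_[Q[:,0]-u,(Q[2,1]-201.3)]
r=least_squares(f,[.52,-.139],x_scale=.01); print(r.x,r.fun.round(2))
print(o['tool_pos'])
```

```text
[ 0.52559461 -0.13635794] [ 0.52  0.23 -0.17 -0.11 -0.48 -0.03]
[ 0.52600237 -0.14278781  0.2601186 ]
```

Request:
arm_command --series '[[[0, 6, 30], 0], [[0, 12, 65], 0], [[0, 12, 100], 0], [[0, 12, 125], 0], [[0, 12, 130], 0]]'

```text
time_s: 2.65
tool_pos: [0.5363, -0.1412, 0.1276]
tool_rot: [-179.7, -0.1, 88.8]
force: [0.1, -0.6, -0.0]
grip_width: 0.0872
grasp_force: 0.0
```

Run:
```python
from h import *
o=env.get_obs(); print(o['time_s'],o['tool_pos'],o['tool_rot'],o['force'],o['grip_width'])
p,d=viewer.read_camera('wrist')
cv2.imwrite('pics/w2.png',p)
```

```text
2.65 [ 0.53633444 -0.14116374  0.12757302] [-1.79693696e+02 -7.34047673e-02  8.87529418e+01] [ 0.12473949 -0.61657697 -0.04828133] 0.08716716724385651
```

View pics/w2.png

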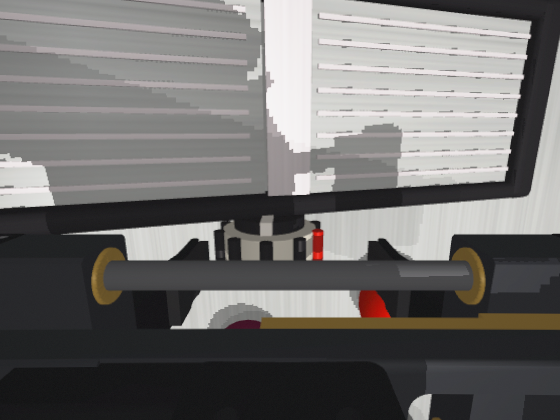

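Run:
```python
from h import *
from scipy.optimize import least_squares
T=viewer.calibration('wrist')['hand_eye']
for P in [(x,s*y,z) for s in (-1,1) for x in (.0095,) for y in (.0436,.058) for z in (.008,-.011,-.03)]: print(P,proj('wrist',[P],T).round(1))
# dial fit in tool frame: axle at tool y, height z known
o=env.get_obs(); W=wristT(o)
u=np.array([220,234.5,266.5,300,318]); a=np.deg2rad(36*np.arange(-2,3))
f=lambda p: proj('wrist',np.stack([p[0]+.0295*np.sin(a),np.full(5,-.130),.1+.0295*np.cos(a)],-1),W)[:,0]-u
r=least_squares(f,[.52],x_scale=.01); print(r.x,r.fun.round(2),o['tool_pos'])
```

```text
(0.0095, -0.0436, 0.008) [[207.9 242.4]]
(0.0095, -0.0436, -0.011) [[198.2 255.5]]
(0.0095, -0.0436, -0.03) [[185.8 272.2]]
(0.0095, -0.058, 0.008) [[181.5 242.4]]
(0.0095, -0.058, -0.011) [[168.6 255.6]]
(0.0095, -0.058, -0.03) [[152.2 272.3]]
(0.0095, 0.0436, 0.008) [[367.4 242.5]]
(0.0095, 0.0436, -0.011) [[376.9 255.6]]
(0.0095, 0.0436, -0.03) [[389.1 272.3]]
(0.0095, 0.058, 0.008) [[393.8 242.5]]
(0.0095, 0.058, -0.011) [[406.5 255.6]]
(0.0095, 0.058, -0.03) [[422.8 272.4]]
[0.526447] [ 0.78  0.41 -0.02 -0.41 -0.76] [ 0.53711267 -0.14175877  0.1286715 ]
```

Request:
arm_command --series '[[[0, 2.5, 3], 0], [[0, 2.5, 8], 0], [[0, 2.5, 13], 0], [[0, 2.5, 17], 0], [[0, 2.5, 21], 0]]'

```text
time_s: 3.2
tool_pos: [0.54, -0.1441, 0.1093]
tool_rot: [-179.9, -0.0, 88.6]
force: [-6.5, -0.0, 3.5]
grip_width: 0.0873
grasp_force: 3.4
```

Run:
```python
from h import *
o=env.get_obs(); print(o['time_s'],o['tool_pos'],o['tool_rot'],o['force'],o['wrist_torque'])
p,d=viewer.read_camera('wrist')
cv2.imwrite('pics/w3.png',cv2.resize(p[180:300,170:370],None,fx=4,fy=4))
```

```text
3.2 [ 0.53997761 -0.14407476  0.10930924] [-1.79929885e+02 -2.12563708e-02  8.85647301e+01] [-6.52414303 -0.0184997   3.47988144] [-0.04022244  1.56355802  0.00558214]
```

View pics/w3.png

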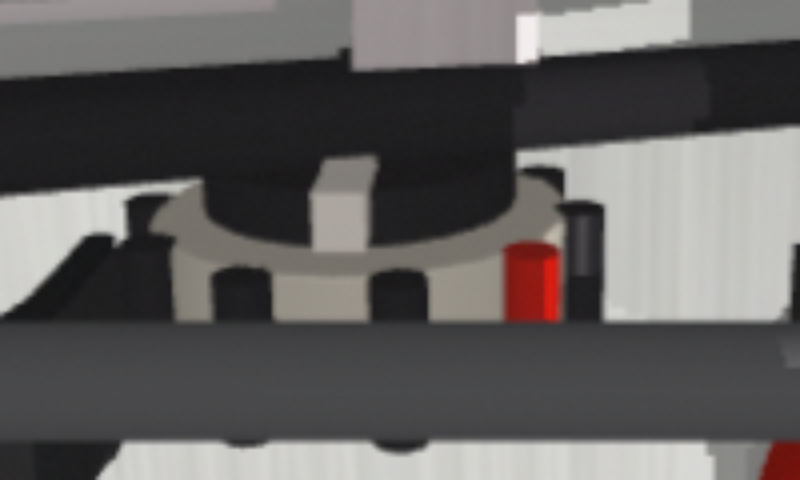

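Request:
arm_command --series '[[[0, -3, 0], 0], [[0, -7, 0], 0], [[0, -7, -8], 0], [[0, -7, -20], 0], [[0, -7, -20], 0]]'

```text
time_s: 3.75
tool_pos: [0.5355, -0.1443, 0.1321]
tool_rot: [179.7, 0.0, 88.6]
force: [0.6, 0.7, -0.3]
grip_width: 0.087
grasp_force: 0.0
```

Run:
```python
from h import *
o=env.get_obs(); print(o['time_s'],o['tool_pos'],o['tool_rot'],o['force'],o['wrist_torque'])
p,d=viewer.read_camera('wrist')
cv2.imwrite('pics/w4.png',cv2.resize(p[180:300,170:370],None,fx=4,fy=4))
```

```text
3.75 [ 0.53549494 -0.14426527  0.13205124] [1.79721587e+02 3.11445231e-03 8.85719317e+01] [ 0.60828309  0.66907003 -0.33855483] [-0.06926824  0.07337545 -0.03334917]
```

View pics/w4.png

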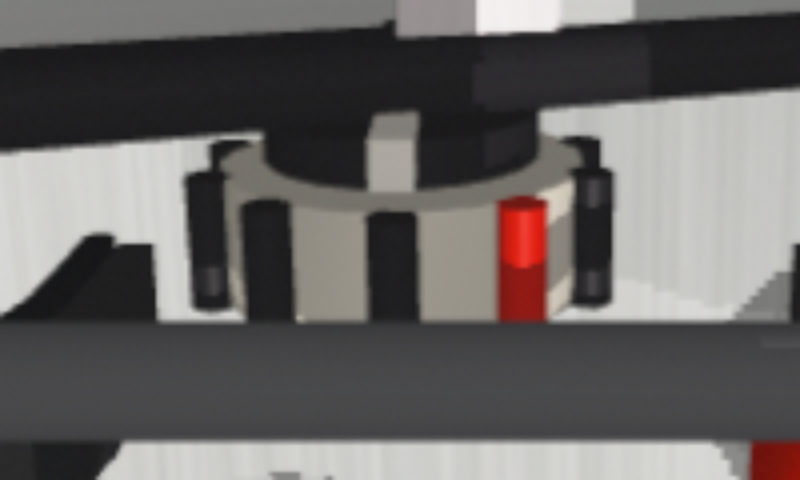

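Request:
arm_command --series '[[[0, 4, 2], 0], [[0, 4, 8], 0], [[0, 4, 13], 0], [[0, 4, 17], 0], [[0, 4, 20.5], 0]]'

```text
time_s: 4.3
tool_pos: [0.5362, -0.1438, 0.1077]
tool_rot: [-179.8, -0.0, 88.6]
force: [-2.5, -0.0, -0.2]
grip_width: 0.0871
grasp_force: 1.3
```

Run:
```python
from h import *
o=env.get_obs(); print(o['time_s'],o['tool_pos'],o['tool_rot'],o['force'],o['wrist_torque'])
p,d=viewer.read_camera('wrist')
c=cv2.resize(p[180:300,170:370],None,fx=4,fy=4);cv2.imwrite('pics/w5.png',c)
m=(p[...,2]>90)&(p[...,2]>p[...,1]*2+30)&(p[...,2]>p[...,0]*2+30); y,x=np.nonzero(m[200:262,200:345]); print('red',len(x),x.mean()+200,y.mean()+200)
```

```text
4.3 [ 0.53624939 -0.14382329  0.10766141] [-1.79823777e+02 -1.98628468e-02  8.85541638e+01] [-2.46706966 -0.00846218 -0.15129923] [ 0.053121    0.68190553 -0.0077158 ]
red 2204 291.65290381125226 240.90154264972776
```

View pics/w5.png

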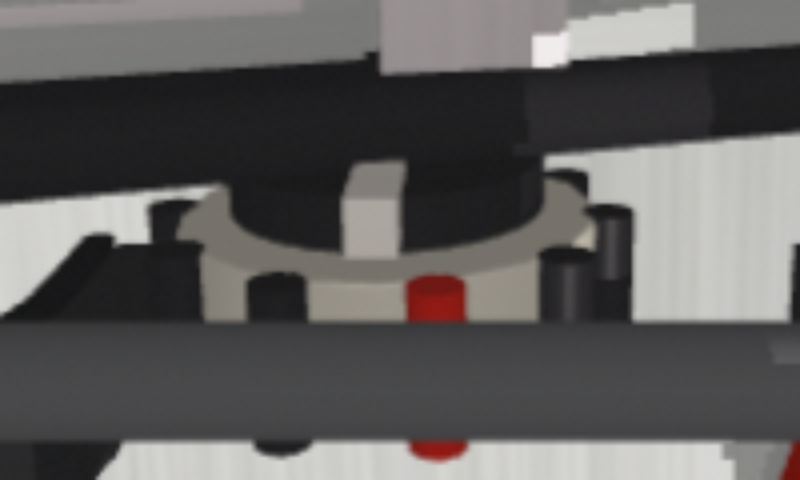

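Request:
arm_command --series '[[[0, 0, 1], 0], [[0, -3, 1], 0], [[0, -7, 1], 0], [[0, -7, -10], 0], [[0, -7, -25], 0]]'

```text
time_s: 4.85
tool_pos: [0.5304, -0.1438, 0.1347]
tool_rot: [-180.0, -0.0, 88.6]
force: [0.1, 0.1, 0.0]
grip_width: 0.0873
grasp_force: 0.0
```

Request:
arm_command --series '[[[0, 3, -30], 0], [[0, 6, -60], 0], [[0, 6, -95], 0], [[0, 6, -125], 0], [[0, 6, -125], 0]]'

```text
time_s: 5.35
tool_pos: [0.5395, -0.145, 0.2653]
tool_rot: [179.4, 0.0, 88.6]
force: [-0.3, -0.8, 0.4]
grip_width: 0.0872
grasp_force: 0.0
```

Run:
```python
from h import *
o=env.get_obs(); print(o['time_s'],o['tool_pos'],o['tool_rot'],o['force'])
p,d=viewer.read_camera('wrist'); T=wristT(o)
x0=int(proj('wrist',[[.525,-.137,.128]],T)[0,0]); print(x0)
cv2.imwrite('pics/w6.png',cv2.resize(p[150:240,x0-60:x0+60],None,fx=6,fy=6))
```

```text
5.35 [ 0.5394623  -0.14504635  0.26530955] [1.79394537e+02 8.23325481e-03 8.85523882e+01] [-0.28203837 -0.76077863  0.44653785]
270
```

View pics/w6.png

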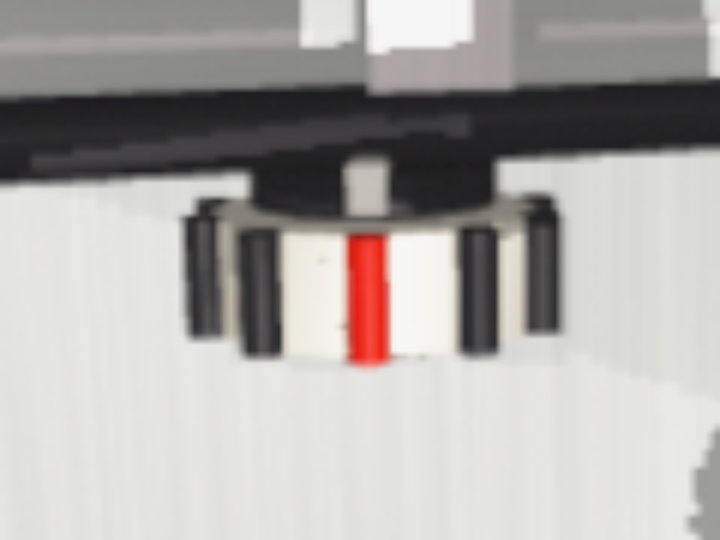

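The red rib now sits on top beside the pointer, and the arm is clear of the slicer.

```bash
python3 -c "
from cell import env
print(env.sign_off())"
```

```text
the job is handed in; nothing more can be done
None
```

The dial took two clicks towards the handle end, and the last wrist picture shows the red rib at the very top beside the white pointer. The arm was clear at hand-in, at about 5.4 s; the most force I read was about 7 N, and I took no after-picture to check whether the slicer or anything else had moved.

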